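Set the spark screen to its widest opening

TASK

Open the spark screen beside the grinding spindle to its widest setting: lift its stay off the keeper pin, swing the screen out, and lower the hole nearest the stay's knob over the pin until the bar lies fully home on the pin's shoulder. Be gentle: feel for the pin rather than forcing the bar down on it, then let go, and leave the other things on the bench alone.

Things in the scene. Friction and masses are not known exactly. Their poses are not given: they have to be found in the camera images.
- keeper: Grey steel keeper block fixed on the screen's base plate (8 mm thick), 34 x 62 mm, its top 32 mm above the bench. Origin at bench level under the middle of the block; +y runs along the block's length, from the pin towards the stay's pivot at the start; z up.
- pin_slot (a point): Middle of the keeper's adjusting slot, x = y = 0 of the keeper, 50 mm up. A 24 mm stem, its flat top (the shoulder) 50 mm above the bench, carries the pin: 8 mm in diameter, 10 mm high, tip 60 mm above the bench. Stem and pin are clamped fast on the keeper's line x = 0 but anywhere from y = -8 to +8 mm: this offset differs each time and is not reported. Find it by feel or sight.
- hinge (a point): Vertical axis of the screen's hinge post, fixed, at bench level, at x = +195, y = +140 mm in the keeper's frame (post 22 mm thick, 270 mm high). The screen, a clear panel in a grey steel frame, is about 220 mm long, from 76 to 265 mm above the bench; its stiff hinge (0.2 N m) stays where it is left.
- screen (a joint): Angle of the screen about the hinge post, rad: about 0 at the start, grows as the screen swings away from the pin (clockwise from above). About 0.42 with the end hole over the pin.
- pivot (a point): The stay's pivot under the free end of the screen, 199.5 mm from the hinge axis, 50 mm above the bench (level with the underside of the bar). Here the stay swings freely sideways and lifts freely; it falls back by its own weight (0.26 kg).
- stay: The stay: a flat steel bar 26 mm wide, 6 mm thick, 240 mm long, from its pivot over the keeper to the knob. Seated, it lies level on the shoulder, underside 50 mm above the bench. Origin at the pivot, on the underside; the bar runs along its -y; z up from the bar. Two round holes of 11 mm at 130 and 154 mm from the pivot are not wanted now.
- slot (a point): Middle of the long slot (28 mm along the bar, 11 mm wide) in the stay, on the bar's underside, 98 mm from the pivot. At the start the pin stands somewhere in this slot.
- end_hole (a point): Centre of the wanted hole, the last one before the knob, 11 mm in diameter, on the underside of the bar, 180 mm from the pivot, on the bar's centre line. z of this point points up from the bar.
- knob (a point): Middle of the stay's upright black knob: stem 14 mm in diameter from 6 to 38 mm above the bar's underside, head 20 mm in diameter above it to 44 mm; on the centre line 210 mm from the pivot. This point is 32 mm above the bar's underside, 82 mm above the bench when seated. Pinch the stem across the bar; the knob may turn between the pads.
- core: Loose reddish stone core, a cylinder 64 mm in diameter and 100 mm high, standing; origin at the centre of its underside. Not part of the job.
- disc: Loose grey grinding disc 115 mm in diameter, 7 mm thick, lying flat; origin at the centre of its underside. Not part of the job.
- spanner: Loose steel spanner 180 mm long, lying; origin at the middle of its underside. Not part of the job.

How it is judged (in metres and radians):
On the way, in this order (a step that is already met when the one before it is completed fails the run):
1. the slot is lifted clear of the pin's tip (z of slot in the frame of keeper above 0.06 m), for 0.1 s.
2. the screen is swung wider, so that the end hole is over the pin's place (value of joint screen above 0.33 rad and horizontal distance between end_hole and keeper below 0.013 m), for 0.1 s.
At the end, for the whole second after the job is handed in: The end hole is down over the pin: within 5 mm of the keeper's centre line, within 11 mm of its middle along it, and the bar's underside there 47 to 52.5 mm above the bench (the shoulder is at 50); the screen is at rest (x of end_hole in the frame of keeper between -0.005 and 0.005 m and y of end_hole in the frame of keeper between -0.011 and 0.011 m and z of end_hole in the frame of keeper between 0.047 and 0.0525 m and velocity of joint screen between -0.05 and 0.05 rad/s); the robot touches nothing.
It fails at once if the stay is forced on the pin or keeper with more than 30 N (contact force between keeper and stay above 30 N).
It fails at once if a bystander is disturbed (moved more than 25 mm) (distance of any of core, disc, spanner from where it was at the start of the episode above 0.025 m).
It also fails if it takes over 48 s, if anything falls off the work surface, if the arm or the gripper's body presses on something with over 40 N, if the wrist force passes 120 N, or if a joint passes its speed limit or range.

ROBOT

A 7-joint arm with a two-finger parallel gripper is mounted at the origin on the work surface. World frame = base frame: x ahead of the robot, y to its left, z up, the work surface at z = 0. Lengths are in mm, angles in rad, forces in N, time in s.
With the tool pointing down it reaches from about 400 to 850 mm from the base axis. Payload 10.4 kg.
Tool frame: the origin (TCP) lies midway between the tips of the shut fingers; the grasp point (between the pads) lies 19 mm behind it; z points along the fingers, y is the line along which they close (so a half turn about z gives the same grasp; the last joint's range is limited). The gripper opens to 85 mm and grips with 20 to 120 N. Pads are 22 mm wide; open, the fingers measure 114 mm over their backs; the gripper's body (76 mm by 85 mm) begins 54 mm behind the grasp point. The pads swing forward as they close: fully open they stand 13 mm farther back than shut.
Start: joints at [1.279, 0.332, -0.065, 1.46, 0.022, 1.35, -0.088], TCP at [166.005, -602.572, 231.338] pointing down, gripper open.
Joint ranges: [-2.6, 2.6], [-0.5, 2.12], [-1.47, 1.34], [0.16, 2.42], [-1.27, 4.41], [0.06, 2.06], [-2.6, 2.6]. Speed limits (rad/s): [2.22, 2.22, 2.79, 2.79, 3.14, 3.14, 3.14].

INTERFACE

Orientations are given as a unit quaternion [x, y, z, w].
In Python, from rig import robot gives the robot as it stands.
- The arm moves only by the shell command python3 -m crank 'ROWS'. ROWS is JSON, a list of rows, each an object with "fingers": the finger opening in mm, from 0 to 85.4; "dp": the shift along the tool's x, y, z in units of 50 mm (1.0 is 50 mm), a list of three; "twist": the turn, a rotation vector about the tool's x, y, z in rad, a list of three. A call has 1 to 8 rows; each row shifts and turns the commanded pose from where the row before left it, along the tool's axes as they then stand; what a row does not reach is not made up. A row lasts 1/10 s, in which the tool goes at most 50 mm and 8.59 degrees, less where a joint would pass 70% of its speed; a pose out of reach is approached as far as the arm can. A call is refused whole if a number of a shift passes 1 or a number of a turn 0.15, either way. A call with a gripper value outside its range is refused whole. The fingers move at their own pace and stop on an object; the grip force is fixed at half the most. Time passes only in rows, so rows that do not move let the fingers close. It gives the time, the measured TCP pose, the force, the opening and the grip force at its end, in the units of the state.
- robot.get_state(): the state, without advancing time (a new reading comes with each control period).
- robot.capture(name): name is "scene" or "top" or "wrist"; returns the picture (420x560x3 uint8, red, green, blue); there is no depth.
- robot.calibration(name): a dict with "K" (3x3 intrinsics, pixels), "k1" (the pictures are not rectified: a ray, as slopes to the right and down, at radius r is drawn at 1 + k1 r^2 times it, then the intrinsics apply), "rvec" (rotation vector, rad) and "tvec" (3), from world to camera coordinates, as OpenCV has them. Camera axes: x right, y down, z forward; pixel columns grow to the right and rows downward; lengths in mm; the calibration is good to about 2 mm. A picture is of the moment at which its call begins: read the wrist's pose just before it. calibration takes no time and is no camera call; for the wrist camera it gives the pose at the moment of the call.
- robot.hand_in(): hands the job in; it is judged then, once.
The state is a dict: "clock": time; "q": joint angles; "qvel": joint speeds; "joint_efforts": joint torques, N m; "tcp_pos": TCP position; "tcp_rot": TCP orientation; "wrist_force": force on the tool from outside, world axes, zero at the start; "wrist_torque": the same for the moment, N m; "width": finger opening in mm; "gripper_force": force on a finger pad.
Only numpy, scipy, OpenCV 4.12 (cv2) and the standard library are available. Lean on these libraries where they do the work, as an engineer would, in place of code of your own. Each camera call takes 0.05 s, during which the arm holds its last target. There are 200 camera calls.

## Working session

There is one attempt and no reset: what is moved stays moved. The work goes in short steps, Python scripts to look and compute and a shell command to move; the robot and the scene stay as the last step left them, time stands still between calls to the robot, and variables do not carry over. Pictures are saved under pics/ and viewed, at most 10 in all, crops included, and the job is handed in when it is done.

```bash
ls; mkdir -p pics
python3 - <<'E'
from rig import robot
import cv2,numpy as np
s=robot.get_state();print(s)
for n in("scene","top"):
    im=robot.capture(n);cv2.imwrite(f"pics/{n}0.png",im[:,:,::-1]);c=robot.calibration(n);print(n,c)
E
```

```text
pics
{'clock': 0.0, 'q': array([ 1.2793979 ,  0.33287929, -0.06471055,  1.46094762,  0.02159259,
        1.34993512, -0.08852168]), 'qvel': array([-6.06581048e-04,  6.09843421e-05,  7.88284407e-05,  1.56000146e-03,
       -8.57145449e-04,  6.28112656e-04,  4.39923823e-04]), 'joint_efforts': array([ 3.59342475e-04, -6.25457597e+01,  4.92022466e-02, -3.91610348e+01,
        1.60805258e-02,  9.87332140e-03,  6.08630117e-06]), 'tcp_pos': array([ 165.88126891, -602.17873002,  230.50833744]), 'tcp_rot': array([ 9.90981221e-01,  1.33998789e-01, -1.28145189e-04, -7.25810429e-04]), 'wrist_force': array([-0.31941783, -0.61287476,  0.22881578]), 'wrist_torque': array([ 0.04892678, -0.02291521,  0.04689518]), 'gripper_force': 0.0, 'width': 84.99285670523774}
scene {'K': array([[451.01516315,   0.        , 287.97239473],
       [  0.        , 451.01516315, 204.99519823],
       [  0.        ,   0.        ,   1.        ]]), 'k1': -0.0027095151530512128, 'rvec': array([ 1.86955422,  1.50836464, -0.69672868]), 'tvec': array([-154.33569725, -295.56680874, 1768.3823865 ])}
top {'K': array([[516.30468123,   0.        , 283.06932711],
       [  0.        , 516.30468123, 204.24220388],
       [  0.        ,   0.        ,   1.        ]]), 'k1': -0.1994930102249392, 'rvec': array([ 2.13092849, -2.10795089,  0.20332187]), 'tvec': array([  23.64617623,  562.2577827 , 1238.60975391])}
```

View pics/scene0.png

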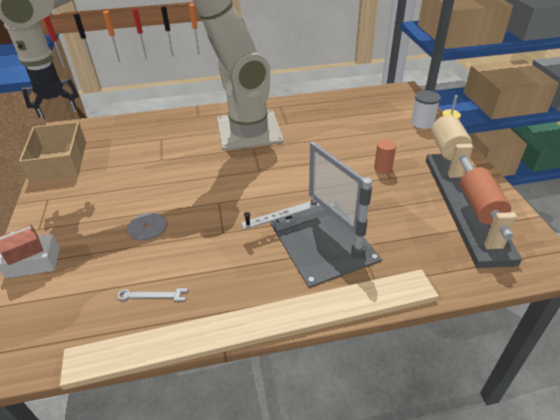

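View pics/top0.png

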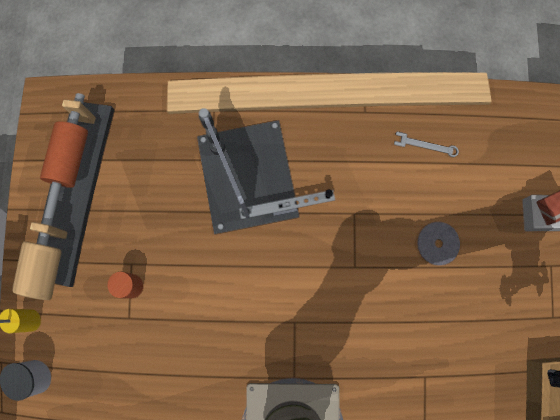

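The top view shows the knob at about (329,195), the pivot end near (244,211), the hinge post top at (205,115), and base-plate screws at about (277,126) and (220,227). The scene view shows the knob at (247,217).

```bash
cat > h.py <<'E'
import numpy as np,cv2
from rig import robot
def cam(n):
    c=robot.calibration(n);R=cv2.Rodrigues(c['rvec'])[0];return c['K'],c['k1'],R,c['tvec']
def ray(n,uv,c=None):
    K,k,R,t=c or cam(n)
    p=cv2.undistortPoints(np.array([[uv]],float),K,np.array([k,0,0,0.]))[0,0]
    return -R.T@t, R.T@np.array([p[0],p[1],1])
def onz(n,uv,z,c=None):
    o,d=ray(n,uv,c);return o+d*(z-o[2])/d[2]
def proj(n,P,c=None):
    K,k,R,t=c or cam(n)
    return cv2.projectPoints(np.array(P,float).reshape(-1,3),cv2.Rodrigues(R)[0],t,K,np.array([k,0,0,0.]))[0][:,0]
E
python3 - <<'E'
from h import *
for nm,uv,z in(("knob",(329,195),94),("post",(205,115),270),("pivot",(244,211),56),("sc1",(277,126),8),("sc2",(220,227),8)):print(nm,onz("top",uv,z).round(1))
print(onz("scene",(247,214),94))
im=cv2.imread("pics/top0.png");a=cv2.resize(im[90:240,190:350],None,fx=5,fy=5,interpolation=cv2.INTER_CUBIC)
im=cv2.imread("pics/scene0.png");b=cv2.resize(im[180:270,235:335],(800,600)[:1]*1+(720,) if 0 else None,fx=5,fy=5,interpolation=cv2.INTER_CUBIC)
a=cv2.resize(im[0:1,0:1],(1,1)) if 0 else a
cv2.imwrite("pics/a.png",cv2.resize(cv2.imread("pics/top0.png")[175:235,225:345],None,fx=6.5,fy=6.5,interpolation=cv2.INTER_CUBIC))
E
```

```text
knob [578.4 -82.1  94. ]
post [715.9 201.2 270. ]
pivot [543.4 127.1  56. ]
sc1 [785.1  48.5   8. ]
sc2 [509.4 192.1   8. ]
[587.41352734 -81.03456122  94.        ]
```

View pics/a.png

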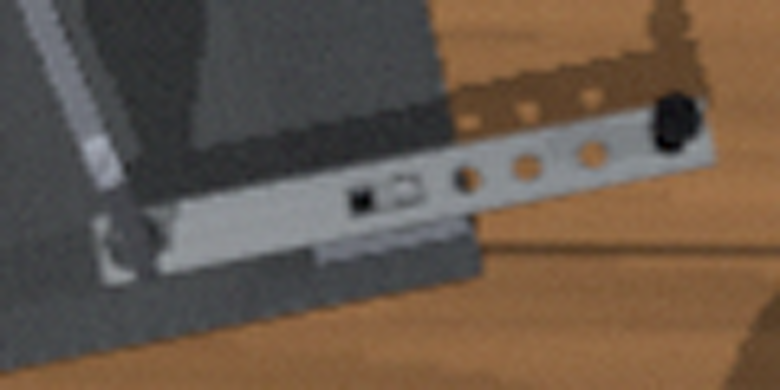

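The crop shows the end hole at about (316.2,198.8), the slot from x = 278.5 to 290.4 in full-image pixels, and the pin showing pale at the knob end of the slot, near (287.6,204.2). The knob head is at about (329.3,192).

```bash
python3 - <<'E'
from h import *
f=lambda x,y:(225+x/6.5,175+y/6.5)
for nm,uv,z in(("knobtop",f(676,108),94),("stembase",f(670,140),56),("end",f(593,155),56),("h154",f(527,168),56),("h130",f(468,180),56),("slotL",f(348,202),56),("slotR",f(425,188),56),("pin",f(407,190),60),("barA",f(98,250),56),("barEnd",f(708,133),56)):print(nm,onz("top",uv,z).round(1))
s=robot.get_state();R=cv2.Rodrigues(np.zeros(3))[0]
from scipy.spatial.transform import Rotation as Ro
print(Ro.from_quat(s['tcp_rot']).as_matrix().round(3))
E
for i in 1; do python3 -m crank '[{"dp":[0,0,0],"twist":[0,0,-0.148],"fingers":85},{"dp":[0,0,0],"twist":[0,0,-0.148],"fingers":85},{"dp":[0,0,0],"twist":[0,0,-0.148],"fingers":85},{"dp":[0,0,0],"twist":[0,0,-0.148],"fingers":85},{"dp":[0,0,0],"twist":[0,0,-0.148],"fingers":85},{"dp":[0,0,0],"twist":[0,0,-0.148],"fingers":85},{"dp":[0,0,0],"twist":[0,0,-0.148],"fingers":85},{"dp":[0,0,0],"twist":[0,0,-0.148],"fingers":85}]'; done
```

```text
knobtop [586.9 -82.2  94. ]
stembase [582.6 -83.1  56. ]
end [576.3 -53.3  56. ]
h154 [570.9 -27.8  56. ]
h130 [566.   -5.1  56. ]
slotL [556.9  41.   56. ]
slotR [562.7  11.4  56. ]
pin [561.   18.4  60. ]
barA [537.  136.8  56. ]
barEnd [585.5 -97.9  56. ]
[[ 0.964  0.266 -0.   ]
 [ 0.266 -0.964  0.001]
 [-0.    -0.001 -1.   ]]
clock: 0.9
tcp_pos: [165.9, -602.3, 230.8]
tcp_rot: [0.746, 0.666, 0.0, -0.0]
wrist_force: [-0.3, -0.6, -1.0]
width: 84.8
gripper_force: 0.0
```

```bash
python3 -m crank '[{"dp":[0,0,0],"twist":[0,0,-0.107],"fingers":85},{"dp":[0,0,0],"twist":[0,0,-0.107],"fingers":85},{"dp":[0,0,0],"twist":[0,0,-0.107],"fingers":85},{"dp":[0,0,0],"twist":[0,0,0],"fingers":85},{"dp":[0.3,0.36,0],"twist":[0,0,0],"fingers":60},{"dp":[0.6,0.73,0],"twist":[0,0,0],"fingers":60},{"dp":[0.6,0.73,0],"twist":[0,0,0],"fingers":60},{"dp":[0.6,0.73,0],"twist":[0,0,0],"fingers":60}]'
python3 -m crank '[{"dp":[0.6,0.73,0],"twist":[0,0,0],"fingers":60},{"dp":[0.6,0.73,0],"twist":[0,0,0],"fingers":60},{"dp":[0.6,0.73,0],"twist":[0,0,0],"fingers":60},{"dp":[0.6,0.73,0],"twist":[0,0,0],"fingers":60},{"dp":[0.6,0.73,0],"twist":[0,0,0],"fingers":60},{"dp":[0.6,0.73,0],"twist":[0,0,0],"fingers":60},{"dp":[0.3,0.36,0],"twist":[0,0,0],"fingers":60},{"dp":[0,0,0],"twist":[0,0,0],"fingers":60}]'
```

```text
clock: 1.7
tcp_pos: [270.5, -472.5, 231.1]
tcp_rot: [0.633, 0.774, 0.0, -0.0]
wrist_force: [1.3, -1.1, 0.5]
width: 60.3
gripper_force: 0.0
clock: 2.5
tcp_pos: [464.7, -231.3, 231.4]
tcp_rot: [0.631, 0.776, 0.001, 0.0]
wrist_force: [0.3, 0.6, 0.6]
width: 59.7
gripper_force: 0.0
```

```bash
python3 -m crank '[{"dp":[0.5,0.6,0],"twist":[0,0,0],"fingers":50},{"dp":[0.6,0.73,0],"twist":[0,0,0],"fingers":50},{"dp":[0.6,0.73,0],"twist":[0,0,0],"fingers":50},{"dp":[0.5,0.6,0],"twist":[0,0,0],"fingers":50},{"dp":[0.23,0.25,0],"twist":[0,0,0],"fingers":50},{"dp":[0,0,0],"twist":[0,0,0],"fingers":50},{"dp":[0,0,0],"twist":[0,0,0],"fingers":50}]'
python3 - <<'E'
from h import *
s=robot.get_state();c=cam("wrist");im=robot.capture("wrist")
cv2.imwrite("pics/w1.png",im[:,:,::-1])
from scipy.spatial.transform import Rotation as Ro
M=Ro.from_quat(s['tcp_rot']).as_matrix();print(s['tcp_pos'],M.round(3),proj("wrist",[[582.5,-82.7,94],[576.3,-53.3,56],[561,18.4,60]],c))
import pickle;pickle.dump(c,open("w1.pkl","wb"))
E
```

```text
clock: 3.2
tcp_pos: [580.1, -88.0, 230.9]
tcp_rot: [0.633, 0.774, -0.0, -0.0]
wrist_force: [0.2, 0.4, 0.1]
width: 50.0
gripper_force: 0.0
[580.12081131 -88.04722947 230.87907698] [[-0.199  0.98  -0.001]
 [ 0.98   0.199 -0.   ]
 [-0.    -0.001 -1.   ]] [[283.27151088 196.14356166]
 [282.5485125  154.39776131]
 [281.97668187  69.57344331]]
```

View pics/w1.png

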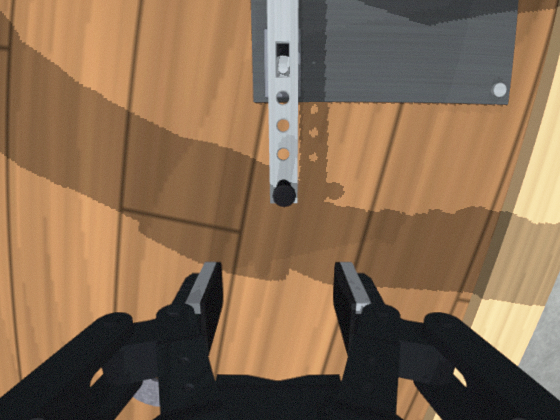

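The wrist view has the knob head at (284,194), the end hole at (283,154), and the pin tip at about (283,65) in the slot. All three agree with the predictions to within about 4 px.

Run:
```python
from h import *
import pickle;c=pickle.load(open("w1.pkl","rb"))
im=cv2.imread("pics/w1.png");g=cv2.cvtColor(im,cv2.COLOR_BGR2GRAY)
_,_,st,ce=cv2.connectedComponentsWithStats((g[175:215,265:305]<45).astype(np.uint8));print(st,ce+[265,175])
for nm,uv,z in(("knob",(284,194),94),("end",(283,154.2),56),("h154",(282.7,125.5),56),("h130",(282.7,97.2),56),("pin",(283,65),60),):print(nm,onz("wrist",uv,z,c).round(1))
cv2.imwrite("pics/w1c.png",cv2.resize(im[35:215,255:315],None,fx=3.3,fy=3.3,interpolation=cv2.INTER_CUBIC))
print(robot.get_state()['q'].round(2))
```

```text
[[   0    0   40   40 1189]
 [   8    5   23   27  411]] [[284.66778806 194.81076535]
 [284.01459854 193.60097324]]
knob [582.7 -80.8  94. ]
end [576.7 -53.   56. ]
h154 [571.2 -27.8  56. ]
h130 [566.2  -3.8  56. ]
pin [561.1  22.2  60. ]
[ 0.65  0.33 -0.71  1.54  0.22  1.36  0.12]
```

View pics/w1c.png

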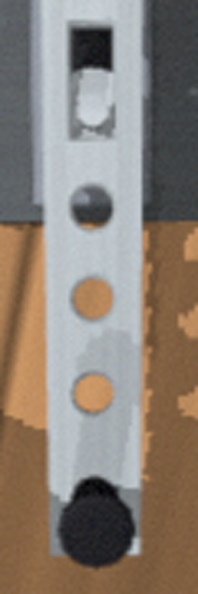

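The close-up shows the pin near the knob end of the slot, centred at about (283.8,66.5) in the full image.

```bash
python3 -m crank '[{"dp":[0.11,0.07,0.4],"twist":[0,0,0],"fingers":50},{"dp":[0,0,0.8],"twist":[0,0,0],"fingers":50},{"dp":[0,0,0.8],"twist":[0,0,0],"fingers":50},{"dp":[0,0,0.7],"twist":[0,0,0],"fingers":50},{"dp":[0,0,0.4],"twist":[0,0,0],"fingers":50},{"dp":[0,0,0.2],"twist":[0,0,0],"fingers":50},{"dp":[0,0,0],"twist":[0,0,0],"fingers":50},{"dp":[0,0,0],"twist":[0,0,0],"fingers":50}]'
```

```text
clock: 4.05
tcp_pos: [583.4, -81.6, 67.5]
tcp_rot: [0.632, 0.775, 0.0, 0.001]
wrist_force: [0.4, -0.4, 0.9]
width: 50.2
gripper_force: 0.0
```

```bash
python3 -m crank '[{"dp":[0,0,0.06],"twist":[0,0,0],"fingers":50},{"dp":[0,0,0],"twist":[0,0,0],"fingers":25},{"dp":[0,0,0],"twist":[0,0,0],"fingers":25},{"dp":[0,0,0],"twist":[0,0,0],"fingers":8},{"dp":[0,0,0],"twist":[0,0,0],"fingers":8},{"dp":[0,0,0],"twist":[0,0,0],"fingers":8},{"dp":[0,0,0],"twist":[0,0,0],"fingers":8}]'
```

```text
clock: 4.75
tcp_pos: [583.2, -80.9, 63.8]
tcp_rot: [0.632, 0.775, 0.0, 0.0]
wrist_force: [-1.4, -0.0, 6.2]
width: 17.1
gripper_force: 58.3
```

```bash
python3 -m crank '[{"dp":[0.006,0,-0.084],"twist":[0,-0.02,0],"fingers":8},{"dp":[0.006,0,-0.084],"twist":[0,-0.02,0],"fingers":8},{"dp":[0.006,0,-0.084],"twist":[0,-0.02,0],"fingers":8},{"dp":[0,0,0],"twist":[0,0,0],"fingers":8}]'
```

```text
clock: 5.15
tcp_pos: [582.8, -78.7, 76.6]
tcp_rot: [0.631, 0.775, -0.019, 0.024]
wrist_force: [-0.5, -0.3, -1.3]
width: 16.9
gripper_force: 58.4
```

```bash
python3 -m crank '[{"dp":[0.006,0,-0.084],"twist":[0,-0.02,0],"fingers":8},{"dp":[0.006,0,-0.084],"twist":[0,-0.02,0],"fingers":8},{"dp":[0.006,0,-0.084],"twist":[0,-0.02,0],"fingers":8},{"dp":[0.006,0,-0.084],"twist":[0,-0.02,0],"fingers":8},{"dp":[0.006,0,-0.084],"twist":[0,-0.02,0],"fingers":8},{"dp":[0,0,0],"twist":[0,0,0],"fingers":8},{"dp":[0,0,0],"twist":[0,0,0],"fingers":8}]'
python3 - <<'E'
from h import *
s=robot.get_state();c=cam("wrist");im=robot.capture("wrist")
cv2.imwrite("pics/w2.png",im[:,:,::-1]);import pickle;pickle.dump(c,open("w2.pkl","wb"))
E
```

```text
clock: 5.85
tcp_pos: [582.0, -75.7, 96.7]
tcp_rot: [0.63, 0.773, -0.05, 0.062]
wrist_force: [0.9, 1.4, -2.4]
width: 17.2
gripper_force: 58.4
```

View pics/w2.png

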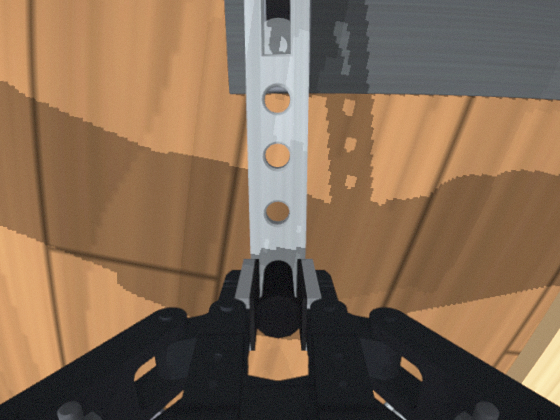

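The slot and holes are clear of the pin, and the bar's shadow has separated, so it is lifted. Next I swing it out.

```bash
python3 -m crank '[{"dp":[0.1,0,-0.016],"twist":[0,0,0],"fingers":8},{"dp":[0.18,0,-0.029],"twist":[0,0,0],"fingers":8},{"dp":[0.18,0,-0.029],"twist":[0,0,0],"fingers":8},{"dp":[0.1,0,-0.016],"twist":[0,0,0],"fingers":8},{"dp":[0,0,0],"twist":[0,0,0],"fingers":8}]'
```

```text
clock: 6.4
tcp_pos: [575.9, -46.6, 96.5]
tcp_rot: [0.629, 0.773, -0.05, 0.062]
wrist_force: [-0.7, 0.9, -1.9]
width: 16.7
gripper_force: 58.5
```

```bash
python3 -m crank '[{"dp":[0.1,0,-0.016],"twist":[0,0,0],"fingers":8},{"dp":[0.2,0,-0.032],"twist":[0,0,0],"fingers":8},{"dp":[0.2,0,-0.032],"twist":[0,0,0],"fingers":8},{"dp":[0.2,0,-0.032],"twist":[0,0,0],"fingers":8},{"dp":[0.16,-0.005,-0.026],"twist":[0,0,0],"fingers":8},{"dp":[0,0,0],"twist":[0,0,0],"fingers":8},{"dp":[0,0,0],"twist":[0,0,0],"fingers":8}]'
python3 - <<'E'
from h import *
s=robot.get_state();c=cam("wrist");im=robot.capture("wrist")
im2=robot.capture("top")
a=cv2.resize(im[:,200:360],None,fx=1.4,fy=1.4);b=cv2.resize(im2[130:240,220:330],None,fx=5,fy=5,interpolation=cv2.INTER_CUBIC)
w=np.zeros((590,780,3),np.uint8);w[:588,:224]=a;w[:550,228:778]=b
cv2.imwrite("pics/w3.png",w[:,:,::-1]);import pickle;pickle.dump(c,open("w3.pkl","wb"));cv2.imwrite("w3full.png",im[:,:,::-1])
print(s['tcp_pos'],proj("wrist",[561,20,60],c),proj("top",[561,20,60]))
E
```

```text
clock: 7.1
tcp_pos: [567.0, -5.2, 96.5]
tcp_rot: [0.629, 0.773, -0.05, 0.062]
wrist_force: [-0.5, 0.9, -2.2]
width: 17.0
gripper_force: 58.5
[567.04124308  -5.15179885  96.45942813] [[278.18472732 194.94099252]] [[286.97039822 204.23281931]]
```

View pics/w3.png

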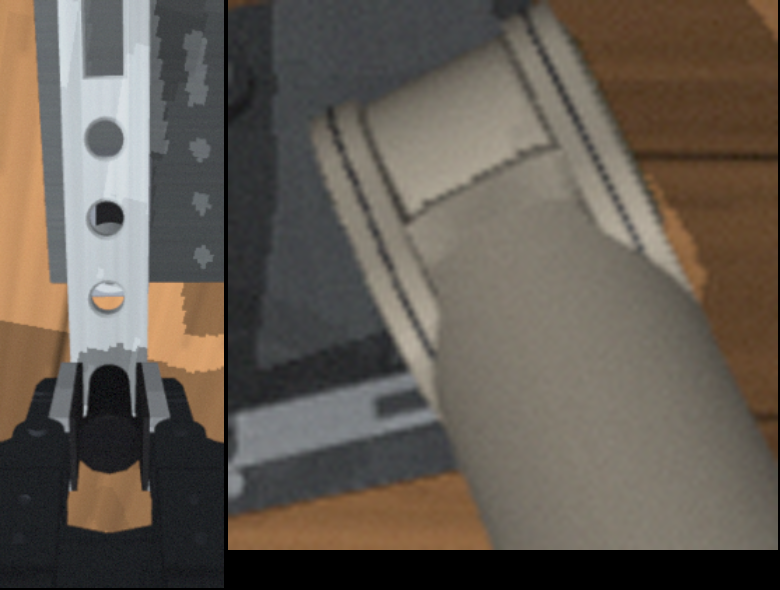

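Through the end hole, at about (276,212) in the full image, I see the keeper's edge. The pin is still hidden under the bar. I'll lower to just above the tip and look through the hole.

```bash
python3 -m crank '[{"dp":[0.04,0,-0.006],"twist":[0,0,0],"fingers":8},{"dp":[-0.005,0,0.092],"twist":[0,0.022,0],"fingers":8},{"dp":[-0.005,0,0.092],"twist":[0,0.022,0],"fingers":8},{"dp":[-0.005,0,0.092],"twist":[0,0.022,0],"fingers":8},{"dp":[-0.005,0,0.07],"twist":[0,0.017,0],"fingers":8},{"dp":[0,0,0],"twist":[0,0,0],"fingers":8},{"dp":[0,0,0],"twist":[0,0,0],"fingers":8}]'
python3 - <<'E'
from h import *
import pickle
s=robot.get_state();c=cam("wrist");im=robot.capture("wrist");cv2.imwrite("w4full.png",im[:,:,::-1]);pickle.dump(c,open("w4.pkl","wb"))
cv2.imwrite("pics/w4.png",cv2.resize(im[140:280,225:335],None,fx=4.2,fy=4.2,interpolation=cv2.INTER_CUBIC)[:,:,::-1])
print(s['tcp_pos'],proj("wrist",[[561,20,60],[561,18.4,60],[561,22,60]],c))
E
```

```text
clock: 7.9
tcp_pos: [567.4, -7.6, 79.4]
tcp_rot: [0.632, 0.774, -0.025, 0.03]
wrist_force: [0.1, -1.0, -0.6]
width: 16.6
gripper_force: 58.5
[567.41452635  -7.59956952  79.4185697 ] [[278.43263593 205.42628087]
 [277.76920687 208.4745798 ]
 [279.26822071 201.58706316]]
```

View pics/w4.png

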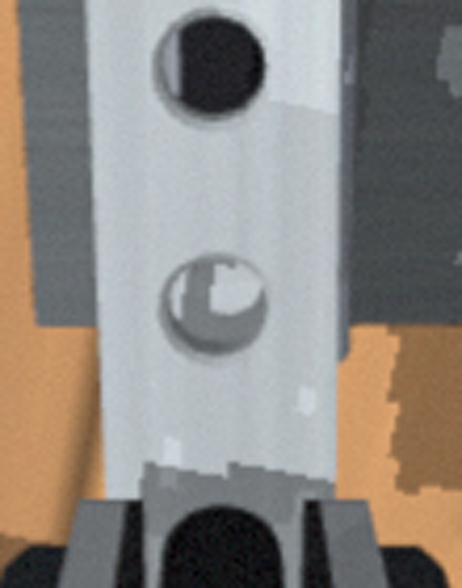

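The end hole is at crop (214,303), which is (276,212) in full pixels. Through it I can see the shadowed shoulder and the white pin at the upper right, centred at roughly crop (245,277). The hole therefore needs to move about 2 mm towards the pivot and 2–3 mm to image-right.

Run:
```python
from h import *
import pickle
c=pickle.load(open("w4.pkl","rb"))
im=cv2.imread("w4full.png");g=cv2.cvtColor(im,cv2.COLOR_BGR2GRAY)
print(g[198:228,260:294])
h=onz("wrist",(276,212.1),69.5,c);u=np.array([-.2045,.979,0]);x=np.array([.979,.2045,0])
print("hole",h)
for uv in((283,205.5),(283.5,206.5),(284,205)):
    p=onz("wrist",uv,60,c);print("pin",p,(p-h)@u,(p-h)@x)
print("cam",ray("wrist",(0,0),c)[0])
```

```text
[[195 197 189 ... 189 185 184]
 [194 192 193 ... 189 185 188]
 [194 194 194 ... 187 184 186]
 ...
 [193 194 192 ... 185 183 184]
 [195 194 194 ... 187 184 184]
 [192 193 190 ... 187 188 185]]
hole [559.8591066   19.96843657  69.5       ]
pin [563.16526067  20.40351237  60.        ] -0.25016929827576767 3.3256978342647785
pin [563.50705669  19.94950747  60.        ] -0.7645373852696244 3.56747213871005
pin [563.5848572   20.75066696  60.        ] 0.0038875538848315485 3.807475955921213
cam [549.42435699  75.36880722 216.48346139]
```

```bash
python3 -m crank '[{"dp":[0.007,0.043,-0.001],"twist":[0,0,-0.01],"fingers":8},{"dp":[0.007,0.043,0],"twist":[0,0,-0.01],"fingers":8},{"dp":[0,0,0],"twist":[0,0,0],"fingers":8},{"dp":[0,0,0],"twist":[0,0,0],"fingers":8}]'
python3 - <<'E'
from h import *
import pickle
s=robot.get_state();c=cam("wrist");im=robot.capture("wrist");cv2.imwrite("w5full.png",im[:,:,::-1]);pickle.dump(c,open("w5.pkl","wb"))
cv2.imwrite("pics/w5.png",cv2.resize(im[185:240,250:305],None,fx=10,fy=10,interpolation=cv2.INTER_CUBIC)[:,:,::-1])
E
```

```text
clock: 8.35
tcp_pos: [571.6, -5.2, 79.6]
tcp_rot: [0.623, 0.781, -0.025, 0.03]
wrist_force: [0.1, -0.6, -0.6]
width: 16.9
gripper_force: 58.5
```

View pics/w5.png

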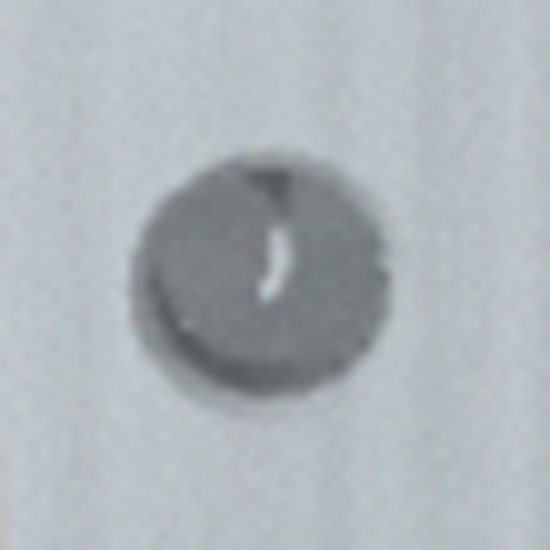

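The hole is centred at crop (262,278). The white sliver, up to x = 293, is light falling through the hole onto the pin tip, so its curved right side is the tip's right edge. My earlier lateral reading was too large, and the pin is now about 2 mm to image-left of the hole centre.

Run:
```python
from h import *
import pickle
u=np.array([-.2045,.979,0]);x=np.array([.979,.2045,0])
for n,hu,pu in(("w4",(225+214/4.2,140+303/4.2),(225+230/4.2,140+276/4.2)),("w5",(250+26.2,185+27.8),(250+20.5,185+25))):
    c=pickle.load(open(n+".pkl","rb"))
    h=onz("wrist",hu,69.5,c);p=onz("wrist",pu,60,c);print(n,h,p,(p-h)@u,(p-h)@x)
```

```text
w4 [559.84196818  19.94356461  69.5       ] [561.65772362  19.98356266  60.        ] -0.3321638929036153 1.785804179316854
w5 [563.66014615  21.96528527  69.5       ] [561.39488308  19.19231932  60.        ] -2.251487369176988 -2.784764087692523
```

```bash
python3 -m crank '[{"dp":[-0.009,-0.03,0],"twist":[0,0,0.007],"fingers":8},{"dp":[-0.009,-0.03,0],"twist":[0,0,0.007],"fingers":8},{"dp":[0,0,0],"twist":[0,0,0],"fingers":8},{"dp":[-0.002,0,0.032],"twist":[0,0.0075,0],"fingers":8},{"dp":[-0.002,0,0.032],"twist":[0,0.0075,0],"fingers":8},{"dp":[-0.002,0,0.032],"twist":[0,0.0075,0],"fingers":8},{"dp":[-0.002,0,0.016],"twist":[0,0.004,0],"fingers":8},{"dp":[0,0,0],"twist":[0,0,0],"fingers":8}]'
```

```text
clock: 9.2
tcp_pos: [568.8, -8.0, 73.7]
tcp_rot: [0.629, 0.777, -0.016, 0.019]
wrist_force: [-0.4, 0.2, -1.6]
width: 17.1
gripper_force: 58.5
```

```bash
python3 -m crank '[{"dp":[0,0,0.016],"twist":[0,0.004,0],"fingers":8},{"dp":[0,0,0],"twist":[0,0,0],"fingers":8}]'
```

```text
clock: 9.4
tcp_pos: [569.0, -8.0, 73.2]
tcp_rot: [0.629, 0.777, -0.015, 0.018]
wrist_force: [-0.8, -0.2, -1.9]
width: 16.9
gripper_force: 58.5
```

```bash
python3 -m crank '[{"dp":[-0.002,0,0.032],"twist":[0,0.0075,0],"fingers":8},{"dp":[0,0,0],"twist":[0,0,0],"fingers":8},{"dp":[-0.001,0,0.02],"twist":[0,0.005,0],"fingers":8},{"dp":[0,0,0],"twist":[0,0,0],"fingers":8}]'
```

```text
clock: 9.8
tcp_pos: [569.0, -8.1, 70.5]
tcp_rot: [0.63, 0.777, -0.011, 0.013]
wrist_force: [-0.3, -0.8, -1.8]
width: 17.3
gripper_force: 58.5
```

```bash
python3 -m crank '[{"dp":[-0.001,0,0.03],"twist":[0,0.007,0],"fingers":8},{"dp":[0,0,0],"twist":[0,0,0],"fingers":8},{"dp":[-0.001,0,0.03],"twist":[0,0.007,0],"fingers":8},{"dp":[0,0,0],"twist":[0,0,0],"fingers":8}]'
```

```text
clock: 10.2
tcp_pos: [568.9, -8.3, 67.4]
tcp_rot: [0.63, 0.777, -0.006, 0.007]
wrist_force: [0.2, -0.2, -0.8]
width: 17.2
gripper_force: 58.5
```

```bash
python3 -m crank '[{"dp":[0,0,0.03],"twist":[0,0.006,0],"fingers":8},{"dp":[0,0,0],"twist":[0,0,0],"fingers":8},{"dp":[0,0,0.02],"twist":[0,0.004,0],"fingers":8},{"dp":[0,0,0],"twist":[0,0,0],"fingers":8}]'
```

```text
clock: 10.6
tcp_pos: [569.0, -8.3, 65.0]
tcp_rot: [0.63, 0.777, -0.003, 0.004]
wrist_force: [-0.5, -0.8, -1.0]
width: 17.0
gripper_force: 58.5
```

```bash
python3 -m crank '[{"dp":[0,0,0.016],"twist":[0,0.003,0],"fingers":8},{"dp":[0,0,0],"twist":[0,0,0],"fingers":8},{"dp":[0,0,0.008],"twist":[0,0.002,0],"fingers":8},{"dp":[0,0,0],"twist":[0,0,0],"fingers":8}]'
```

```text
clock: 11.0
tcp_pos: [569.1, -8.3, 64.0]
tcp_rot: [0.629, 0.777, -0.002, 0.002]
wrist_force: [-1.5, -0.7, -0.5]
width: 16.7
gripper_force: 58.6
```

```bash
python3 -m crank '[{"dp":[0,0,0.016],"twist":[0,0.002,0],"fingers":8},{"dp":[0,0,0],"twist":[0,0,0],"fingers":8}]'; python3 -m crank '[{"dp":[0,0,0],"twist":[0,0,0],"fingers":25},{"dp":[0,0,0],"twist":[0,0,0],"fingers":50},{"dp":[0,0,0],"twist":[0,0,0],"fingers":50},{"dp":[0,0,0],"twist":[0,0,0],"fingers":50},{"dp":[0,0,0],"twist":[0,0,0],"fingers":50}]'
```

```text
clock: 11.2
tcp_pos: [569.3, -8.2, 63.9]
tcp_rot: [0.63, 0.777, -0.001, 0.001]
wrist_force: [-2.8, -1.1, 6.6]
width: 17.1
gripper_force: 59.1
clock: 11.7
tcp_pos: [569.0, -8.2, 63.1]
tcp_rot: [0.629, 0.777, -0.001, 0.001]
wrist_force: [-1.0, -0.5, 0.5]
width: 49.9
gripper_force: 0.0
```

Seated force was felt (6.6 N), and I've let go. Now I back up and check with the last picture.

```bash
python3 -m crank '[{"dp":[0,0,-0.3],"twist":[0,0,0],"fingers":50},{"dp":[0,0,-0.7],"twist":[0,0,0],"fingers":50},{"dp":[-0.3,0,-0.8],"twist":[0,0,0],"fingers":50},{"dp":[-0.6,0,-0.8],"twist":[0,0,0],"fingers":50},{"dp":[-0.6,0,-0.6],"twist":[0,0,0],"fingers":50},{"dp":[-0.5,0,0],"twist":[0,0,0],"fingers":50},{"dp":[0,0,0],"twist":[0,0,0],"fingers":50},{"dp":[0,0,0],"twist":[0,0,0],"fingers":50}]'
python3 - <<'E'
from h import *
import pickle
s=robot.get_state();c=cam("wrist");im=robot.capture("wrist");sc=robot.capture("scene")
cv2.imwrite("w6full.png",im[:,:,::-1]);pickle.dump(c,open("w6.pkl","wb"))
q=proj("wrist",[[561.4,19.6,60],[561.4,19.6,56],[567.5,-9.7,94]],c);print(q)
u,v=q[0].round().astype(int);v=max(v,40);u=max(u,40)
a=cv2.resize(im[v-40:v+40,u-40:u+40],(400,400),interpolation=cv2.INTER_CUBIC)
b=cv2.resize(sc[170:270,235:335],(400,400),interpolation=cv2.INTER_CUBIC)
print(u,v);cv2.imwrite("pics/w6.png",np.hstack([a,b])[:,:,::-1])
E
```

```text
clock: 12.5
tcp_pos: [589.6, -105.7, 224.1]
tcp_rot: [0.63, 0.777, -0.001, 0.001]
wrist_force: [-0.5, 0.9, -0.0]
width: 50.0
gripper_force: 0.0
[[276.79958625  42.57432154]
 [276.8127096   43.4584045 ]
 [276.62090282  76.50928241]]
277 43
```

View pics/w6.png

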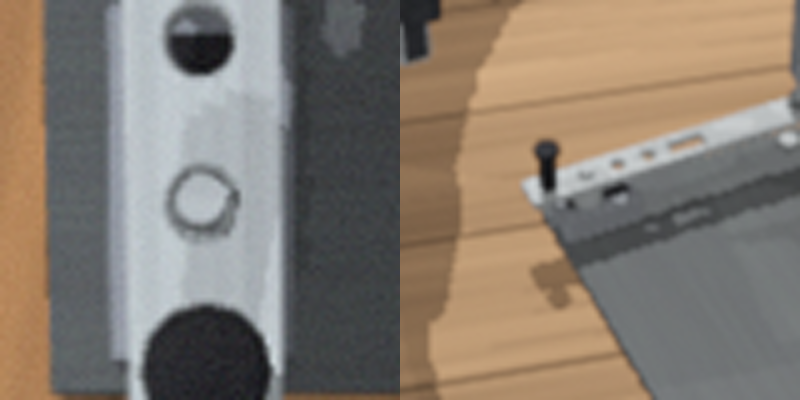

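The pin tip fills the end hole at crop (203,200), standing through the bar, and the bar lies level with the gripper clear.

```bash
python3 -c "
from rig import robot
print(robot.hand_in())"
```

```text
the job is handed in; nothing more can be done
None
```

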